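# Change the culture dishes on the plate scanner

### The arm

A 7-joint arm with a two-finger parallel gripper is mounted at the origin on a cart in front of the work surface, level with it; the furniture and walls round the work are solid. World frame = base frame: x ahead of the robot, y to its left, z up, the work surface at z = 0. Lengths are in m, angles in rad, forces in N, time in s.
With the tool pointing down it reaches from about 0.35 to 0.9 m from the base axis. Payload 8.1 kg.
Tool frame: the origin (TCP) lies at the very end of the fingers, on their centre line; the grasp point (between the pads) lies arm.grip_point_offset behind it (arm.grip_point_offset is the distance from the TCP to the grasp point, in m); z points along the fingers, y is the line along which they close (so a half turn about z gives the same grasp; the last joint's range is limited). The gripper opens to 92 mm and grips with 3 to 60 N. Pads are 19 mm wide; open, the fingers measure 130 mm over their backs; the gripper's body (75 mm by 190 mm) begins 47 mm behind the grasp point.
Start: joints at [-1.417, 0.434, 0.025, 1.573, -0.012, 1.134, -0.075], TCP at [0.159, 0.605, 0.204] pointing down, gripper open.
Joint ranges: [-2.62, 2.62], [-0.44, 2.09], [-1.27, 1.32], [0.08, 2.57], [-1.32, 4.46], [0.12, 2], [-2.74, 2.74]. Speed limits (rad/s): [2.22, 2.22, 3.01, 3.01, 3.14, 3.14, 3.14].

### API

Orientations are given as a rotation vector (axis times angle).
In Python, from cell import arm gives the robot as it stands. The module is installed in compiled form; this text tells all that it offers.
- The arm moves only by the shell command python3 -m creep 'ROWS' [OPENING] [FORCE]. ROWS is JSON, a list of rows, each a list of 6 numbers: the shift along the tool's x, y, z scaled (see below), then the turn, a rotation vector about the tool's x, y, z scaled (see below). A call has 1 to 20 rows; each row shifts and turns the commanded pose from where the row before left it, along the tool's axes as they then stand; what a row does not reach is not made up. The controller multiplies each number of a shift by 0.4 m and each number of a turn by 120 degrees. A row lasts 1/12 s, in which the tool goes at most 41.7 mm and 7.16 degrees, less where a joint would pass 70% of its speed; a pose out of reach is approached as far as the arm can. A call with a number of a shift or a turn outside -1 to 1 is refused whole. A call with a gripper value outside its range is refused whole. OPENING is the closure, from -1 (fully open) to 1 (shut), set as the call begins (- or left out, the last holds). The fingers move at their own pace and stop on an object; FORCE is the grip in N (left out, the last holds). Time passes only in rows, so rows that do not move let the fingers close. It gives the time, the measured TCP pose, the force, the opening and the grip force at its end, in the units of the state.
- arm.observe(): the state, without advancing time (a new reading comes with each control period).
- arm.get_image(name): name is "scene" or "top"; returns a dict with "frame" (400x640x3 uint8, red, green, blue), "intrinsics" (3x3 intrinsics, pixels), "rvec" (rotation vector, rad) and "tvec" (3), from world to camera coordinates, as OpenCV has them. Camera axes: x right, y down, z forward; pixel columns grow to the right and rows downward; lengths in m; the calibration is good to about 2 mm. A picture is of the moment at which its call begins. There is no depth.
- arm.sign_off(): hands the job in; it is judged then, once.
The state is a dict: "clock": time; "joints": joint angles; "dq": joint speeds; "joint_efforts": joint torques, N m; "position": TCP position; "ee_rot": TCP orientation; "force": force on the tool from outside, world axes, zero at the start; "ft_torque": the same for the moment, N m; "width": opening from 0.0 (shut) to 1.0 (fully open); "gripper_force": force on a finger pad.
Only numpy, scipy, OpenCV 4.12 (cv2) and the standard library are available. Lean on these libraries where they do the work, as an engineer would, in place of code of your own. Each camera call takes 0.05 s, during which the arm holds its last target. There are 200 camera calls.

### The job

The beige dishes on the black scanner mat have been read. First press the console's selector knob down and turn it anticlockwise to stand-by (orange dot); then slide every beige dish off into the blue-taped finished zone and slide every pink dish from the bench onto a white ring of the mat, one dish to a ring and well inside it, with all dishes staying flat on the bench and never picked up. When all are in place, press the knob and turn it clockwise to scan (green dot) and let it pop up again; leave the bottle, timer and tape roll where they are.

Things in the scene. Friction and masses are not known exactly. Their poses are not given: they have to be found in the camera images.
- read_0: read (beige) culture dish with lid, 60 mm across, 14 mm high, 40 g; origin at the centre of its underside, z up. Several may be absent. Slides on the bench when pushed at its rim; starts on one of the mat's rings
- read_1: read (beige) culture dish with lid, 60 mm across, 14 mm high, 40 g; origin at the centre of its underside, z up. Several may be absent. Slides on the bench when pushed at its rim; starts on one of the mat's rings
- read_2: read (beige) culture dish with lid, 60 mm across, 14 mm high, 40 g; origin at the centre of its underside, z up. Several may be absent. Slides on the bench when pushed at its rim; starts on one of the mat's rings
- fresh_0: waiting (pink) culture dish with lid, 60 mm across, 14 mm high, 40 g; origin at the centre of its underside, z up. Several may be absent. Slides on the bench when pushed at its rim; starts on the bench to the right of the mat. A tall photometer stands behind there, its front at x = 0.555 for y from -0.69 to -0.31
- fresh_1: waiting (pink) culture dish with lid, 60 mm across, 14 mm high, 40 g; origin at the centre of its underside, z up. Several may be absent. Slides on the bench when pushed at its rim; starts on the bench to the right of the mat. A tall photometer stands behind there, its front at x = 0.555 for y from -0.69 to -0.31
- fresh_2: waiting (pink) culture dish with lid, 60 mm across, 14 mm high, 40 g; origin at the centre of its underside, z up. Several may be absent. Slides on the bench when pushed at its rim; starts on the bench to the right of the mat. A tall photometer stands behind there, its front at x = 0.555 for y from -0.69 to -0.31
- scan_mat: black printed mat, 115 mm along its x, 320 mm along its y, 1 mm thin and no obstacle to sliding; fixed; origin at its centre on the bench, with three white rings in a row along its y. A balance stands behind it, its front at x = 0.575 for y from -0.2 to 0.12
- ring_0 (a point): centre of a white ring (84 mm inner diameter) on the mat, at bench height; ring centres are 100 mm apart along the mat's y; ring_0 is the rightmost, ring_2 the leftmost
- ring_1 (a point): centre of a white ring (84 mm inner diameter) on the mat, at bench height; ring centres are 100 mm apart along the mat's y; ring_0 is the rightmost, ring_2 the leftmost
- ring_2 (a point): centre of a white ring (84 mm inner diameter) on the mat, at bench height; ring centres are 100 mm apart along the mat's y; ring_0 is the rightmost, ring_2 the leftmost
- finished_zone: rectangle of blue tape flat on the bench, to the left of the mat, pale inside, 198 mm along its x and 108 mm along its y inside the tape, no obstacle; fixed; origin at its centre. Two dishes fit one behind the other along its x; never more than two beige dishes are present. A microscope stands behind it, its front at x = 0.63
- console: white control console at the left end, 110 mm along its x, 84 mm along its y, 50 mm high, fixed; origin at the centre of its underside. Orange dot (stand-by) at the far left and green dot (scan) at the far right of the knob
- selector_grip (a point): grip point of the black selector knob, on its vertical axis, 92 mm above the bench with the knob up; the knob's bar grip runs along this point's x (46 mm long), is 14 mm thick along its y and reaches from 68 to 98 mm above the bench, on a disc 46 mm across (64 to 68 mm above the bench). A white line on the bar's +x end points at the dot selected; z up
- selector_press (a joint): how far the knob is pressed down, m: 0 = up, 0.012 = fully down; sprung upward, about 4 N to start and 9 N fully down; comes up by itself when released at either end of its turn
- selector_turn (a joint): turn of the knob, rad, growing clockwise seen from above: 0 = stand-by (orange dot), 1.2 = scan (green dot), with stops at both. Locked within about 0.06 rad of either end unless pressed more than 10 mm; must be kept down during the whole turn (it stays down, jammed part-way, if let go between the ends); light friction; do not force it round unpressed
- bottle: bystander: white plastic reagent bottle with a white cap, 52 mm across, 112 mm high; origin under its centre
- bench_timer: bystander: small white countdown timer, 70x62x18 mm; origin under its centre
- tape: bystander: roll of beige tape lying flat, 86 mm across, 19 mm high; origin under its centre
Not all that is in view belongs to the job. What is shaped like the read_1 but brown is not meant.

How it is judged:
On the way, in this order (a step that is already met when the one before it is completed fails the run):
1. the selector stands at stand-by and has popped up (value of joint selector_turn below 0.12 rad and value of joint selector_press below 0.002 m), for 0.2 s.
2. with the selector at stand-by, every beige dish lies in the finished zone and every pink dish on a ring (x of read_0 in the frame of finished_zone between -0.075 and 0.075 m and y of read_0 in the frame of finished_zone between -0.03 and 0.03 m and height (world z) of each of read_0, read_1, read_2, fresh_0, fresh_1, fresh_2 below 0.006 m and angle between each of read_0, read_1, read_2, fresh_0, fresh_1, fresh_2's own z axis and vertical below 0.1 rad and linear speed of each of read_0, read_1, read_2, fresh_0, fresh_1, fresh_2 below 0.02 m/s and x of read_1 in the frame of finished_zone between -0.075 and 0.075 m and y of read_1 in the frame of finished_zone between -0.03 and 0.03 m and x of read_2 in the frame of finished_zone between -0.075 and 0.075 m and y of read_2 in the frame of finished_zone between -0.03 and 0.03 m and (horizontal distance between fresh_0 and ring_0 below 0.014 m or horizontal distance between fresh_0 and ring_1 below 0.014 m or horizontal distance between fresh_0 and ring_2 below 0.014 m) and (horizontal distance between fresh_1 and ring_0 below 0.014 m or horizontal distance between fresh_1 and ring_1 below 0.014 m or horizontal distance between fresh_1 and ring_2 below 0.014 m) and (horizontal distance between fresh_2 and ring_0 below 0.014 m or horizontal distance between fresh_2 and ring_1 below 0.014 m or horizontal distance between fresh_2 and ring_2 below 0.014 m) and value of joint selector_turn below 0.12 rad), for 0.2 s.
3. the selector stands at scan and has popped up (value of joint selector_turn above 1.08 rad and value of joint selector_press below 0.002 m), for 0.2 s.
At the end, for the whole second after the job is handed in: every beige dish lies flat and still inside the blue tape (centre within 75 mm along and 30 mm across the zone's middle), every pink dish flat and still in a ring of its own (centre within 14 mm of the ring's), the selector within 0.12 rad of scan and up (all of step 3 and x of read_0 in the frame of finished_zone between -0.075 and 0.075 m and y of read_0 in the frame of finished_zone between -0.03 and 0.03 m and height (world z) of each of read_0, read_1, read_2, fresh_0, fresh_1, fresh_2 below 0.006 m and angle between each of read_0, read_1, read_2, fresh_0, fresh_1, fresh_2's own z axis and vertical below 0.1 rad and linear speed of each of read_0, read_1, read_2, fresh_0, fresh_1, fresh_2 below 0.02 m/s and x of read_1 in the frame of finished_zone between -0.075 and 0.075 m and y of read_1 in the frame of finished_zone between -0.03 and 0.03 m and x of read_2 in the frame of finished_zone between -0.075 and 0.075 m and y of read_2 in the frame of finished_zone between -0.03 and 0.03 m and (horizontal distance between fresh_0 and ring_0 below 0.014 m or horizontal distance between fresh_0 and ring_1 below 0.014 m or horizontal distance between fresh_0 and ring_2 below 0.014 m) and (horizontal distance between fresh_1 and ring_0 below 0.014 m or horizontal distance between fresh_1 and ring_1 below 0.014 m or horizontal distance between fresh_1 and ring_2 below 0.014 m) and (horizontal distance between fresh_2 and ring_0 below 0.014 m or horizontal distance between fresh_2 and ring_1 below 0.014 m or horizontal distance between fresh_2 and ring_2 below 0.014 m)); the robot touches nothing.
It fails at once if the selector was forced round without being pressed down (value of joint selector_press below 0.007 m and value of joint selector_turn between 0.18 and 1.02 rad).
It fails at once if a dish was picked up off the bench (height (world z) of any of read_0, read_1, read_2, fresh_0, fresh_1, fresh_2 above 0.02 m).
It fails at once if the bottle, the timer or the tape roll was moved more than 3 cm or the bottle tipped (distance of any of bottle, bench_timer, tape from where it was at the start of the episode above 0.03 m or angle between bottle's own z axis and vertical above 0.5 rad).
Of read_0, read_1, read_2 only 1 to 2 are there at a start; the rules pass over those that are not, and their reading is None.
Of fresh_0, fresh_1, fresh_2 only 2 to 3 are there at a start; the rules pass over those that are not, and their reading is None.
At some moment in a run one of read_0, read_1, read_2, fresh_0, fresh_1, fresh_2 may be knocked a few centimetres aside while the robot is not near it.
Once in a run the grip may slacken for a moment while it holds something.
It also fails if it takes over 210 s, if anything falls off the work surface, if the arm or the gripper's body presses on something with over 40 N, if the wrist force passes 120 N, or if a joint passes its speed limit or range.

## Working session

There is one attempt and no reset: what is moved stays moved. The work goes in short steps, Python scripts to look and compute and a shell command to move; the robot and the scene stay as the last step left them, time stands still between calls to the robot, and variables do not carry over. Pictures are saved under pics/ and viewed, at most 14 in all, crops included, and the job is handed in when it is done.

```bash
mkdir -p pics
cat > h.py <<'E'
import numpy as np,cv2
from cell import arm
def snap(n,f):
    d=arm.get_image(n); np.savez(f'pics/{f}.npz',**{k:np.array(v) for k,v in d.items()})
    cv2.imwrite(f'pics/{f}.png',d['frame'][:,:,::-1]); return d
def load(f): return dict(np.load(f'pics/{f}.npz'))
def px2w(d,uv,z=0.):
    K=np.array(d['intrinsics']);R=cv2.Rodrigues(np.array(d['rvec'],float))[0];t=np.array(d['tvec'],float).ravel()
    uv=np.atleast_2d(uv); r=np.c_[uv,np.ones(len(uv))]@np.linalg.inv(K).T@R; c=-R.T@t
    s=(z-c[2])/r[:,2]; return (c+r*s[:,None])
def w2px(d,p):
    return cv2.projectPoints(np.atleast_2d(np.array(p,float)),np.array(d['rvec'],float),np.array(d['tvec'],float),np.array(d['intrinsics']),None)[0][:,0]
E
python3 - <<'E'
from h import *
for n in('scene','top'):
    d=snap(n,n+'0')
o=arm.observe();print(o,arm.grip_point_offset)
print(px2w(d,[[0,0],[640,0],[0,400],[640,400]]))
E
```

```text
{'clock': 0.1, 'joints': array([-1.41661351,  0.43515039,  0.02497147,  1.57398193, -0.01161273,
        1.13398356, -0.07510787]), 'dq': array([ 0.00053382, -0.00065033,  0.00057101, -0.004355  ,  0.00177223,
        0.00063782, -0.00026622]), 'joint_efforts': array([ 3.36164238e-03, -6.69133472e+01,  9.88089927e-01, -3.15143788e+01,
       -6.05151057e-02,  3.73806094e-02,  4.30971738e-05]), 'position': array([0.1586584 , 0.60403796, 0.20313459]), 'ee_rot': array([-4.02363455e-01, -3.11565499e+00,  2.16243895e-03]), 'force': array([0.38243726, 0.3747346 , 0.00913969]), 'ft_torque': array([-0.01315103, -0.05007009,  0.00244906]), 'gripper_force': 0.0, 'width': 0.9990036483177772} 0.0188
[[ 1.26899593  1.10185464  0.        ]
 [ 1.24708002 -1.26138921  0.        ]
 [-0.14386282  1.03828933  0.        ]
 [-0.19105085 -1.14509872  0.        ]]
```

View pics/top0.png

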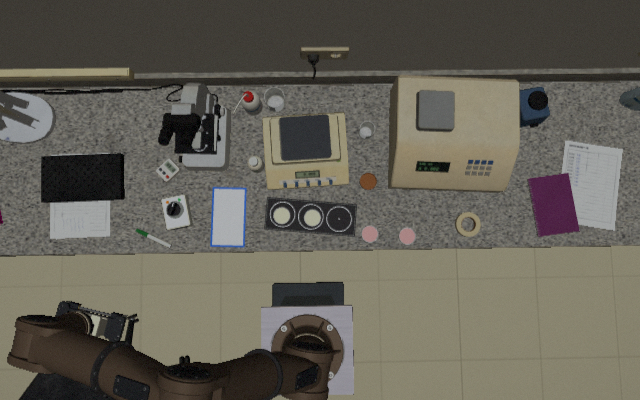

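View pics/scene0.png

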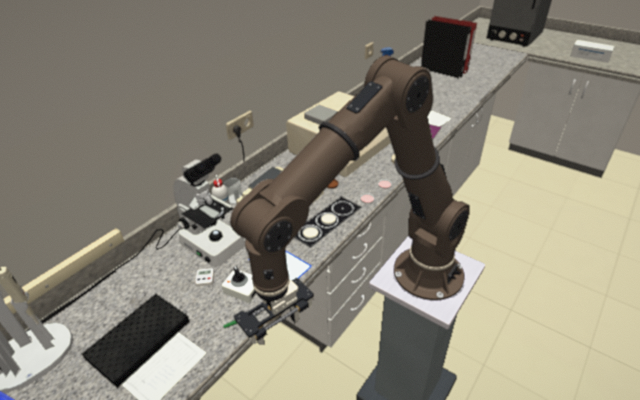

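Top view: beige dishes at (283,215) and (313,217) on the left two rings, with the ring at (340,219) empty. Pink dishes are at (370,233) and (407,236). The brown one at (368,181) is the decoy, and the beige roll at (468,224) is the tape. The zone is around (228,217) and the knob at (174,210). I'll confirm this in a crop and measure.

Run:
```python
from h import *
d=load('top0'); f=d['frame'][:,:,::-1]
c=cv2.resize(f[155:255,225:425],None,fx=4,fy=4,interpolation=cv2.INTER_CUBIC)
e=cv2.resize(f[190:235,150:200],None,fx=4,fy=4,interpolation=cv2.INTER_CUBIC)
out=np.zeros((600,800,3),np.uint8); out[:400]=c; out[410:590,:200]=e
z=cv2.resize(f[180:250,200:250],None,fx=2.6,fy=2.6,interpolation=cv2.INTER_CUBIC); out[410:410+z.shape[0],210:210+z.shape[1]]=z
cv2.imwrite('pics/c1.png',out)
hsv=cv2.cvtColor(f,cv2.COLOR_BGR2HSV)
def comps(m,lo,tag,z):
    n,l,s,ce=cv2.connectedComponentsWithStats(m.astype(np.uint8))
    for i in range(1,n):
        if s[i,4]>lo: print(tag,s[i],ce[i].round(1),px2w(d,ce[i],z)[0].round(4))
H,S,V=[hsv[:,:,i].astype(int) for i in range(3)]
for u,v in[(283,215),(313,217),(370,233),(407,236),(368,181),(228,189),(340,219)]: print((u,v),hsv[v,u])
roi=np.zeros(H.shape,bool); roi[150:250,130:480]=1
comps(roi&((H>165)|(H<8))&(S>40)&(V>150),60,'pink',.012)
comps(roi&(H>15)&(H<32)&(S>25)&(V>165),60,'beige',.012)
comps(roi&(H>100)&(H<130)&(S>120)&(V>120),30,'blue',0)
comps(roi&(V<60),150,'black',0)
```

```text
(283, 215) [ 31  33 172]
(313, 217) [ 32  29 174]
(370, 233) [  2  59 169]
(407, 236) [  2  55 168]
(368, 181) [ 13 162 110]
(228, 189) [108  43 176]
(340, 219) [100  14  55]
pink [362 227  15  15 180] [369.2 233.7] [ 0.395 -0.225  0.012]
pink [400 229  15  15 180] [406.8 235.9] [ 0.3853 -0.357   0.012 ]
beige [275 208  14  15 101] [281.4 215.3] [0.4647 0.0817 0.012 ]
beige [305 211  15  14  88] [311.4 216.7] [ 0.4579 -0.0234  0.012 ]
blue [210 187  37  60 271] [227.8 217. ] [0.4624 0.2711 0.    ]
black [282 150  49  10 416] [304.4 153.8] [ 0.6839 -0.002   0.    ]
black [416 161  34  11 273] [433.  166.2] [ 0.6326 -0.4617  0.    ]
black [ 265  197   92   39 1007] [310.4 216.6] [ 0.4591 -0.0201  0.    ]
black [328 208  23  22 389] [338.6 218.4] [ 0.4509 -0.1197  0.    ]
```

View pics/c1.png

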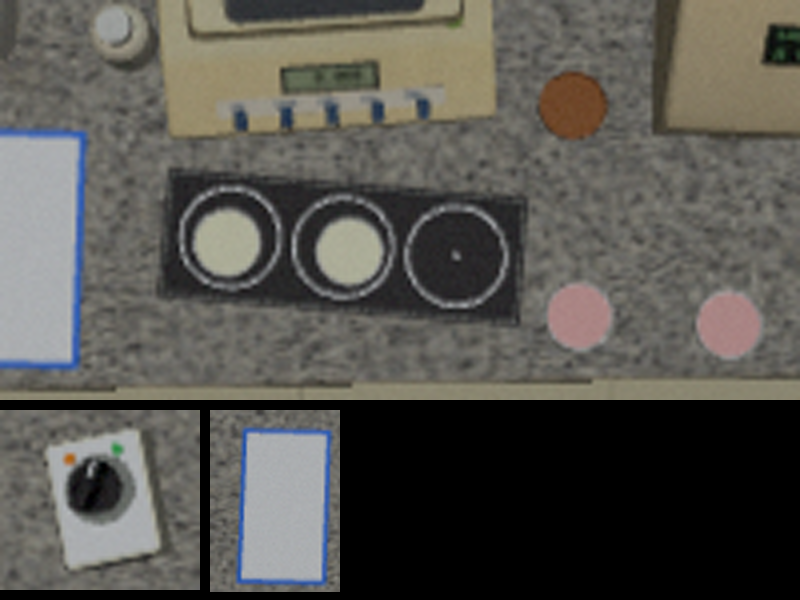

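Crop confirms: two beige dishes (rings 2 and 1), two pinks, the brown decoy behind, and ring 0 empty. Next I enlarge the console and knob.

Run:
```python
from h import *
d=load('top0'); f=d['frame'][:,:,::-1]
c=cv2.resize(f[190:235,152:197],None,fx=13,fy=13,interpolation=cv2.INTER_CUBIC)
c=cv2.convertScaleAbs(c,alpha=1.3,beta=20)
cv2.imwrite('pics/c2.png',c)
b=lambda x,y:[152+(x/4-.5)+.0-2,190+y/4-.5]
# console corners in crop1 pixel (crop origin 150,190 ; inset at y 410)
co=[[150+x/4,190+(y-410)/4] for x,y in[(47,450),(138,430),(160,550),(68,570)]]
P=px2w(d,co,.05);print(P.round(4),P.mean(0).round(4))
dots=px2w(d,[[150+70/4,190+49/4],[150+117/4,190+39/4]],.05);print(dots.round(4))
print(px2w(d,[[150+93/4,190+55/4]],.098).round(4))
# mat corners, zone corners
mat=[[225+x/4,155+y/4] for x,y in[(171,170),(526,199),(518,324),(160,295)]];M=px2w(d,mat,0);print('mat',M.round(4),M.mean(0).round(4))
zc=[[200+x/2.6,180+y/2.6] for x,y in[(245-210,430-410),(329-210,432-410),(325-210,583-410),(239-210,580-410)]];Z=px2w(d,zc,0);print('zone',Z.round(4),Z.mean(0).round(4))
b=[[225+x/4,155+y/4] for x,y in[(229,242),(350,251)]];print('beige',px2w(d,b,.014).round(4))
r=[[225+x/4,155+y/4] for x,y in[(230,238),(344,247),(456,255)]];print('rings',px2w(d,r,.001).round(4))
p=[[225+x/4,155+y/4] for x,y in[(580,316),(729,325)]];print('pink',px2w(d,p,.014).round(4))
print('bottle',px2w(d,[[225+115/4,155+27/4]],.112),'cam',px2w(d,[[320,200]],0),(-cv2.Rodrigues(d['rvec'])[0].T@d['tvec'].ravel()))
```

```text
[[0.5216 0.4887 0.05  ]
 [0.5376 0.4112 0.05  ]
 [0.4344 0.3915 0.05  ]
 [0.4187 0.4695 0.05  ]] [0.4781 0.4402 0.05  ]
[[0.5136 0.469  0.05  ]
 [0.5216 0.429  0.05  ]]
[[0.5042 0.4361 0.098 ]]
mat [[ 0.5291  0.13    0.    ]
 [ 0.4984 -0.1841  0.    ]
 [ 0.3881 -0.1743  0.    ]
 [ 0.4188  0.1405  0.    ]] [ 0.4586 -0.022   0.    ]
zone [[0.567  0.3218 0.    ]
 [0.5625 0.2076 0.    ]
 [0.3578 0.2136 0.    ]
 [0.3638 0.3291 0.    ]] [0.4628 0.268  0.    ]
beige [[ 0.4638  0.0786  0.014 ]
 [ 0.4542 -0.0273  0.014 ]]
rings [[ 0.468   0.0784  0.001 ]
 [ 0.4584 -0.0221  0.001 ]
 [ 0.4497 -0.1209  0.001 ]]
pink [[ 0.394  -0.2276  0.014 ]
 [ 0.384  -0.358   0.014 ]]
bottle [[0.63949504 0.16629441 0.112     ]] cam [[ 0.51734651 -0.05490362  0.        ]] [ 0.36829606 -0.02051249  1.76265683]
```

View pics/c2.png

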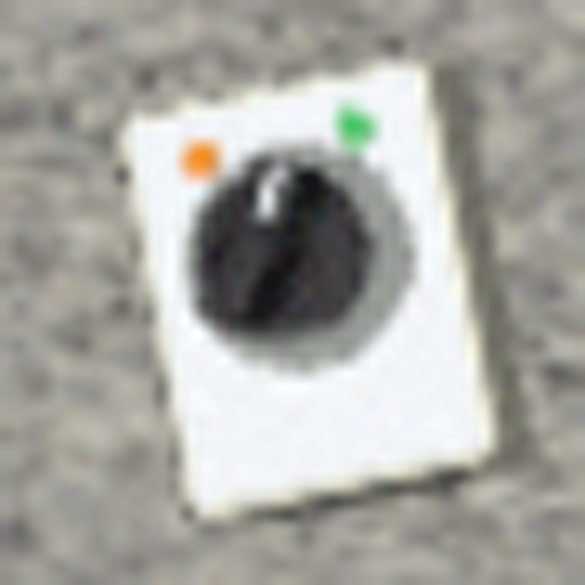

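Run:
```python
from h import *
d=load('top0')
p=lambda x,y,z:px2w(d,[[152+x/13-.5,190+y/13-.5]],z)[0]
print('disc',p(280,250,.066),'ring base',p(303,258,.05))
o,g=p(201,158,.05),p(354,127,.05); print(o,g)
for c in(p(280,250,.066),p(303,258,.05)):
    print([np.degrees(np.arctan2(*(q-c)[[1,0]])).round(1) for q in(o,g)], np.linalg.norm((o-c)[:2]),np.linalg.norm((g-c)[:2]))
a,b=p(265,215,.098),p(283,172,.098); print('line',a,b,np.degrees(np.arctan2(*(b-a)[[1,0]])))
q=[p(*x,.05) for x in[(128,122),(425,65),(495,450),(200,518)]]
print(np.mean(q,0),[np.degrees(np.arctan2(*(u-v)[[1,0]])).round(1) for u,v in((q[0],q[3]),(q[1],q[2]))])
```

```text
disc [0.48987025 0.44542487 0.066     ] ring base [0.48880912 0.44376387 0.05      ]
[0.51565952 0.47083864 0.05      ] [0.52323739 0.43074911 0.05      ]
[np.float64(44.6), np.float64(-23.7)] 0.03620699032762331 0.03645194198818996
[np.float64(45.2), np.float64(-20.7)] 0.038131183004582535 0.036806109575895946
line [0.4966218  0.44056524 0.098     ] [0.50759927 0.43610183 0.098     ] -22.126543731598687
[0.48081423 0.44131109 0.05      ] [np.float64(10.9), np.float64(10.7)]
```

```bash
cat > plan.py <<'E'
import sys
from h import *
from scipy.spatial.transform import Rotation as Ro
def plan(x,y,z,yaw,order='move'):
    """tool-frame rows to bring TCP to x,y,z with tool y axis at world angle yaw (deg), pointing down"""
    o=arm.observe(); R=Ro.from_rotvec(o['ee_rot']); p=np.array(o['position'])
    a=np.radians(yaw); ty=np.array([np.cos(a),np.sin(a),0]); tz=np.array([0,0,-1.]); T=Ro.from_matrix(np.c_[np.cross(ty,tz),ty,tz])
    dw=np.array([x,y,z])-p; rv=(R.inv()*T).as_rotvec(); 
    S=R.inv().apply(dw)/.4; W=np.degrees(rv)/120; S2=T.inv().apply(dw)/.4
    print('tcp',p.round(4),'tilt/turn deg',np.degrees(rv).round(2),'F',np.round(o['force'],1),'t',round(o['clock'],2),'w',round(o['width'],3),'j7',round(o['joints'][6],2))
    print('shift total (turn later)',S.round(4),'min rows',np.linalg.norm(S)/.104,'| turn total',W.round(4),'rows',np.linalg.norm(W)/.0596,'| shift if turned first',S2.round(4))
plan(*map(float,sys.argv[1:5]))
E
python3 plan.py .489 .4445 .15 66.4
```

```text
tcp [0.1587 0.604  0.2031] tilt/turn deg [-0.08  0.01  8.88] F [0.4 0.4 0. ] t 0.1 w 0.999 j7 -0.08
shift total (turn later) [-0.9001 -0.1758  0.1332] min rows 8.91049771014986 | turn total [-0.0007  0.0001  0.074 ] rows 1.242053475457358 | shift if turned first [-0.9165 -0.0349  0.1328]
```

```bash
python3 -m creep '[[0,0,0,0,0,0.037],[0,0,0,0,0,0.037],[-0.076,-0.003,0,0,0,0],[-0.076,-0.003,0,0,0,0],[-0.076,-0.003,0,0,0,0],[-0.076,-0.003,0.01,0,0,0],[-0.076,-0.003,0.01,0,0,0],[-0.076,-0.003,0.01,0,0,0],[-0.076,-0.003,0.01,0,0,0],[-0.076,-0.003,0.01,0,0,0],[-0.076,-0.003,0.01,0,0,0],[-0.076,-0.003,0.01,0,0,0],[-0.076,-0.003,0.01,0,0,0],[-0.076,-0.003,0.01,0,0,0],[0,0,0,0,0,0],[0,0,0,0,0,0]]' -1; python3 plan.py .489 .4445 .072 66.4
```

```text
clock: 1.43
position: [0.4892, 0.443, 0.1669]
ee_rot: [0.649, 3.074, -0.003]
force: [-1.1, 0.7, 0.1]
width: 1.0
gripper_force: 0.0
tcp [0.4892 0.443  0.1669] tilt/turn deg [-0.1   0.03 -0.24] F [-1.1  0.7  0.1] t 1.43 w 1.0 j7 0.4
shift total (turn later) [0.002  0.0037 0.2373] min rows 2.2819258031333463 | turn total [-0.0008  0.0003 -0.002 ] rows 0.03663648267402536 | shift if turned first [0.0019 0.0033 0.2373]
```

```bash
python3 -m creep '[[0.002,0.0035,0.04,0,0,0],[0,0,0.05,0,0,0],[0,0,0.05,0,0,0],[0,0,0.05,0,0,0],[0,0,0.045,0,0,0],[0,0,0,0,0,0],[0,0,0,0,0,0]]' -1; python3 -m creep '[[0,0,0,0,0,0],[0,0,0,0,0,0],[0,0,0,0,0,0],[0,0,0,0,0,0],[0,0,0,0,0,0],[0,0,0,0,0,0],[0,0,0,0,0,0],[0,0,0,0,0,0]]' 1 20;  python3 plan.py .489 .4445 .072 66.4
```

```text
clock: 2.02
position: [0.4855, 0.4473, 0.0732]
ee_rot: [-0.64, -3.074, 0.002]
force: [0.4, 0.3, 1.4]
width: 0.999
gripper_force: 0.0
clock: 2.68
position: [0.4872, 0.4469, 0.0739]
ee_rot: [0.643, 3.075, 0.0]
force: [-0.0, 0.0, 0.2]
width: 0.47
gripper_force: 0.0
tcp [0.4872 0.4469 0.0739] tilt/turn deg [ 0.01  0.   -0.  ] F [-0.   0.   0.2] t 2.68 w 0.47 j7 0.41
shift total (turn later) [-0.0066 -0.0036  0.0048] min rows 0.08542868432365891 | turn total [ 0.  0. -0.] rows 0.0009654291428092272 | shift if turned first [-0.0066 -0.0036  0.0048]
```

```bash
python3 -m creep '[[-0.004,-0.003,0,0,0,0],[0,0,0,0,0,0],[0,0,0,0,0,0],[0,0,0,0,0,0],[0,0,0,0,0,0],[0,0,0,0,0,0],[0,0,0,0,0,0],[0,0,0,0,0,0]]' 1 20;  python3 plan.py .489 .4445 .072 66.4
```

```text
clock: 3.35
position: [0.4883, 0.4456, 0.0739]
ee_rot: [0.642, 3.075, 0.001]
force: [2.5, 1.9, -0.8]
width: 0.137
gripper_force: 20.0
tcp [0.4883 0.4456 0.0739] tilt/turn deg [0.05 0.01 0.02] F [ 2.5  1.9 -0.8] t 3.35 w 0.137 j7 0.41
shift total (turn later) [-0.0027 -0.0019  0.0048] min rows 0.05611973957470288 | turn total [0.0004 0.0001 0.0001] rows 0.00779660455607197 | shift if turned first [-0.0027 -0.0019  0.0048]
```

```bash
python3 -m creep '[[0,0,0.01,0,0,0],[0,0,0.01,0,0,0],[0,0,0.01,0,0,0],[0,0,0.005,0,0,0],[0,0,0,0,0,0],[0,0,0,0,0,0],[0,0,0,0,0,0]]' 1 35;  python3 plan.py .489 .4445 .06 66.4
```

```text
clock: 3.93
position: [0.4887, 0.446, 0.0616]
ee_rot: [0.642, 3.074, 0.004]
force: [-2.1, -0.4, 13.2]
width: 0.133
gripper_force: 35.0
tcp [0.4887 0.446  0.0616] tilt/turn deg [0.14 0.03 0.01] F [-2.1 -0.4 13.2] t 3.93 w 0.133 j7 0.41
shift total (turn later) [-0.0022 -0.0031  0.0039] min rows 0.052948152981866774 | turn total [0.0012 0.0003 0.0001] rows 0.020316617944327316 | shift if turned first [-0.0022 -0.0031  0.0039]
```

```bash
python3 -m creep '[[0,0,0.003,0,0,0],[0,0,0,0,0,-0.045],[0,0,0,0,0,-0.045],[0,0,0,0,0,-0.045],[0,0,0,0,0,-0.045],[0,0,0,0,0,-0.045],[0,0,0,0,0,-0.045],[0,0,0,0,0,-0.045],[0,0,0,0,0,-0.045],[0,0,0,0,0,-0.045],[0,0,0,0,0,-0.045],[0,0,0,0,0,-0.045],[0,0,0,0,0,-0.045],[0,0,0,0,0,-0.04],[0,0,0,0,0,0],[0,0,0,0,0,0]]' 1 35;  python3 plan.py .489 .4445 .06 135.2
```

```text
clock: 5.27
position: [0.4893, 0.4446, 0.0613]
ee_rot: [-1.226, 2.89, -0.001]
force: [-2.5, -5.6, 24.9]
width: 0.132
gripper_force: 35.0
tcp [0.4893 0.4446 0.0613] tilt/turn deg [-0.07  0.1   0.76] F [-2.5 -5.6 24.9] t 5.27 w 0.132 j7 1.42
shift total (turn later) [0.0006 0.0004 0.0033] min rows 0.03263870347037904 | turn total [-0.0006  0.0008  0.0064] rows 0.10812763053632442 | shift if turned first [0.0006 0.0004 0.0033]
```

```bash
python3 -m creep '[[0,0,0,0,0,0],[0,0,-0.008,0,0,0],[0,0,-0.01,0,0,0],[0,0,-0.01,0,0,0],[0,0,0,0,0,0],[0,0,0,0,0,0],[0,0,0,0,0,0],[0,0,0,0,0,0],[0,0,-0.02,0,0,0],[0,0,-0.06,0,0,0],[0,0,-0.09,0,0,0],[0,0,-0.09,0,0,0],[0,0,0,0,0,0]]' -0.4
python3 - <<'E'
from h import *
d=snap('top','top1')
E
python3 plan.py .4638 .0786 .12 90
```

```text
clock: 6.35
position: [0.4906, 0.4483, 0.1822]
ee_rot: [-1.223, 2.882, 0.007]
force: [1.2, 0.7, 0.4]
width: 0.701
gripper_force: 0.0
tcp [0.4899 0.4473 0.179 ] tilt/turn deg [ 0.2   0.45 46.  ] F [ 0.5 -0.4 -0.6] t 6.4 w 0.695 j7 1.45
shift total (turn later) [ 0.7096 -0.5935  0.1414] min rows 8.99833651755746 | turn total [0.0016 0.0037 0.3833] rows 6.431752294605674 | shift if turned first [ 0.0652 -0.9218  0.1474]
```

```bash
python3 -m creep '[[0,0,0,0,0,0.048],[0,0,0,0,0,0.048],[0,0,0,0,0,0.048],[0,0,0,0,0,0.048],[0,0,0,0,0,0.048],[0,0,0,0,0,0.048],[0,0,0,0,0,0.048],[0,0,0,0,0,0.047],[0.006,-0.08,0,0,0,0],[0.006,-0.08,0,0,0,0],[0.006,-0.08,0,0,0,0],[0.006,-0.08,0,0,0,0],[0.006,-0.08,0,0,0,0],[0.006,-0.08,0,0,0,0],[0.006,-0.08,0.02,0,0,0],[0.006,-0.08,0.02,0,0,0],[0.006,-0.08,0.03,0,0,0],[0.006,-0.08,0.03,0,0,0]]' -0.6;python3 - <<'E'
from h import *
d=snap('top','top2');f=d['frame'][:,:,::-1]
cv2.imwrite('pics/t2.png',cv2.resize(f[150:250,150:310],None,fx=5,fy=5,interpolation=cv2.INTER_CUBIC))
e=load('top1')['frame'][190:235,152:197,::-1]
cv2.imwrite('pics/c3.png',np.hstack([cv2.resize(e,(400,400),interpolation=cv2.INTER_CUBIC),cv2.resize(f[190:235,152:197],(400,400),interpolation=cv2.INTER_CUBIC)]))
E
python3 plan.py .4638 .0786 .04 90
```

```text
clock: 7.9
position: [0.4637, 0.1236, 0.1333]
ee_rot: [-0.001, 3.142, 0.0]
force: [1.2, 0.1, -0.7]
width: 0.798
gripper_force: 0.0
tcp [0.4617 0.1157 0.1309] tilt/turn deg [-0.29 -0.25 -0.31] F [-3.4 -7.  -3.3] t 7.95 w 0.803 j7 1.22
shift total (turn later) [-0.0067 -0.0916  0.2278] min rows 2.3616297146691636 | turn total [-0.0024 -0.0021 -0.0026] rows 0.0685479420005996 | shift if turned first [-0.0052 -0.0928  0.2273]
```

View pics/c3.png

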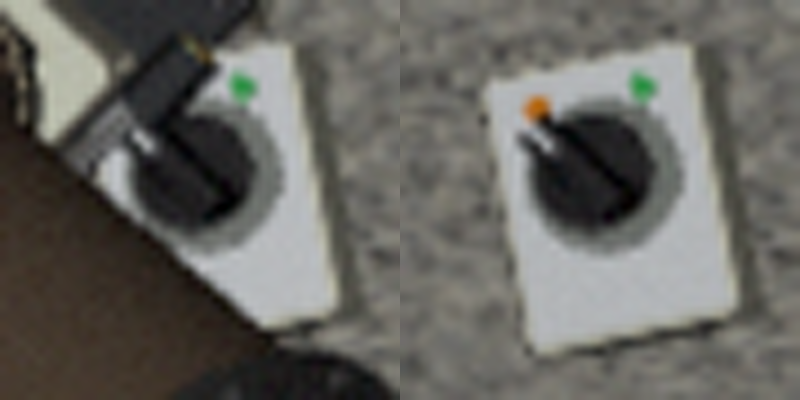

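```bash
cat > det.py <<'E'
import sys
from h import *
def det(d,tag=''):
    hsv=cv2.cvtColor(cv2.GaussianBlur(d['frame'],(3,3),0),cv2.COLOR_RGB2HSV).astype(int);H,S,V=hsv[...,0],hsv[...,1],hsv[...,2]
    roi=np.zeros(H.shape,bool); roi[190:250,190:445]=1
    for n,m in(('beige',(H>20)&(H<45)&(S>18)&(V>120)),('pink',((H>165)|(H<10))&(S>30)&(V>110))):
        k,l,s,c=cv2.connectedComponentsWithStats((roi&m).astype(np.uint8))
        for i in range(1,k):
            if s[i,4]>60 and s[i,2]<24: print(tag,n,s[i],px2w(d,c[i],.014)[0,:2].round(4))
if __name__=='__main__':
    for a in sys.argv[1:]: det(load(a) if a!='now' else arm.get_image('top'),a)
E
python3 det.py top0 top1 top2
```

```text
top0 beige [274 208  15  16 190] [0.465  0.0822]
top0 beige [305 210  15  16 191] [ 0.4553 -0.0256]
top0 pink [362 226  16  16 200] [ 0.3957 -0.2248]
top0 pink [399 228  16  16 199] [ 0.3859 -0.3561]
top1 beige [274 208  16  16 188] [0.4647 0.082 ]
top1 beige [305 210  15  16 191] [ 0.4551 -0.0257]
top1 pink [362 226  16  16 200] [ 0.396  -0.2247]
top1 pink [399 228  16  16 198] [ 0.3859 -0.3561]
top2 beige [305 210  15  16 186] [ 0.4554 -0.0258]
top2 pink [362 226  16  16 200] [ 0.3957 -0.2249]
top2 pink [399 228  16  16 199] [ 0.3861 -0.356 ]
```

```bash
python3 -m creep '[[-0.005,-0.08,0,0,0,-0.002],[0,0,0,0,0,0],[0,0,0,0,0,0],[0,0,0,0,0,0],[0,0,0,0,0,0]]'; python3 plan.py .465 .082 .005 90
```

```text
clock: 8.37
position: [0.4663, 0.0942, 0.1338]
ee_rot: [0.01, -3.141, -0.001]
force: [-0.5, -0.4, -0.1]
width: 0.797
gripper_force: 0.0
tcp [0.4663 0.0942 0.1338] tilt/turn deg [ 0.02 -0.01  0.36] F [-0.5 -0.4 -0.1] t 8.37 w 0.797 j7 1.28
shift total (turn later) [ 0.0033 -0.0306  0.3219] min rows 3.1095285995930113 | turn total [ 0.0002 -0.0001  0.003 ] rows 0.050441879233912815 | shift if turned first [ 0.0032 -0.0305  0.3219]
```

```bash
python3 -m creep '[[0.0033,-0.0306,0,0,0,0.003],[0,0,0.06,0,0,0],[0,0,0.07,0,0,0],[0,0,0.07,0,0,0],[0,0,0.06,0,0,0],[0,0,0.04,0,0,0],[0,0,0.015,0,0,0],[0,0,0,0,0,0],[0,0,0,0,0,0],[0,0,0,0,0,0]]'; python3 plan.py .465 .082 .005 90
```

```text
clock: 9.2
position: [0.4659, 0.0811, 0.0089]
ee_rot: [0.002, 3.14, 0.001]
force: [0.1, 0.1, -0.4]
width: 0.803
gripper_force: 0.0
tcp [0.4659 0.0811 0.0089] tilt/turn deg [ 0.03  0.09 -0.07] F [ 0.1  0.1 -0.4] t 9.2 w 0.803 j7 1.31
shift total (turn later) [0.0024 0.0022 0.0096] min rows 0.09766158223870029 | turn total [ 0.0002  0.0008 -0.0006] rows 0.017020658052816072 | shift if turned first [0.0024 0.0022 0.0096]
```

```bash
python3 -m creep '[[0.002,0.002,0.009,0,0,0],[0,0,0,0,0,0],[0,0,0,0,0,0],[0,0,0,0,0,0],[0,0,0,0,0,0],[0,0,0,0,0,0],[0,0,0,0,0,0]]' 1 5; python3 plan.py .507 .2695 .005 90
```

```text
clock: 9.78
position: [0.4643, 0.0817, 0.0043]
ee_rot: [0.002, 3.142, 0.0]
force: [0.0, 0.7, -0.4]
width: 0.338
gripper_force: 0.0
tcp [0.4643 0.0817 0.0043] tilt/turn deg [ 0.    0.   -0.08] F [ 0.   0.7 -0.4] t 9.78 w 0.338 j7 1.31
shift total (turn later) [-0.106   0.4697 -0.0018] min rows 4.629842095220005 | turn total [ 0.      0.     -0.0007] rows 0.011328510708699559 | shift if turned first [-0.1067  0.4695 -0.0018]
```

Run:
```python
from h import *
from det import det
d=snap('top','top3');f=d['frame'][:,:,::-1];det(d)
s=snap('scene','sc3');g=s['frame'][:,:,::-1]
u,v=w2px(s,[.465,.082,0])[0];print(u,v)
v,u=int(v),int(u)
cv2.imwrite('pics/m3.png',np.hstack([cv2.resize(f[170:250,240:320],(400,400),interpolation=cv2.INTER_CUBIC),cv2.resize(g[v-50:v+50,u-50:u+50],(400,400),interpolation=cv2.INTER_CUBIC)]))
```

```text
beige [309 210  11  16 147] [ 0.4557 -0.0307]
 pink [362 226  16  16 201] [ 0.396  -0.2247]
 pink [399 228  16  16 198] [ 0.3861 -0.3563]
310.4479400535845 232.9640938725206
```

View pics/m3.png

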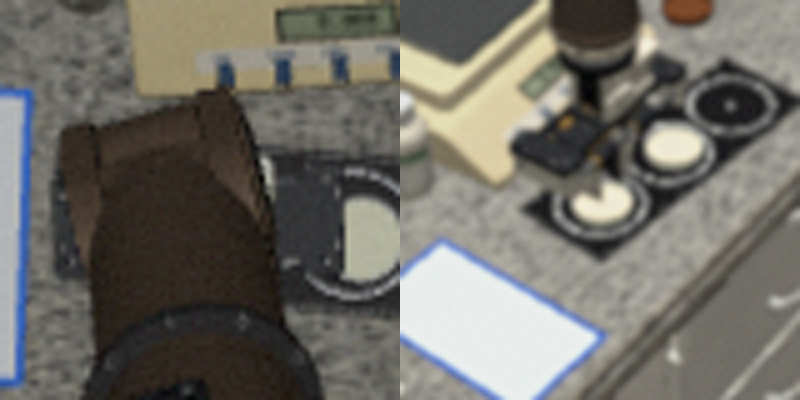

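Run:
```python
from h import *
s=load('sc3');hsv=cv2.cvtColor(s['frame'],cv2.COLOR_RGB2HSV).astype(int);H,S,V=[hsv[...,i] for i in range(3)]
m=(H>15)&(H<50)&(S>15)&(V>150)
k,l,st,c=cv2.connectedComponentsWithStats(m.astype(np.uint8))
for i in range(1,k):
    if st[i,4]>40 and 280<c[i,0]<350 and 190<c[i,1]<260: 
        x,y,w,h=st[i,:4];print(st[i],c[i],px2w(s,[c[i]],.012)[0],'bbox ctr',px2w(s,[[x+w/2-.5,y+h/2-.5]],.012)[0])
print(w2px(s,[[.465,.082,.014],[.455,-.0257,.014],[.4643,.0817,.0043],[.4643,.0967,.0043],[.4643,.0667,.0043],[.469,.0795,0]]))
```

```text
[319 186  19  14 100] [325.72 192.47] [ 0.55890351 -0.14914999  0.012     ] bbox ctr [ 0.55065171 -0.15466203  0.012     ]
[322 204  53  46 452] [344.97345133 229.56415929] [ 0.35774742 -0.0018566   0.012     ] bbox ctr [ 0.35795063 -0.02345715  0.012     ]
[321 213  15  11 113] [328.14159292 218.0619469 ] [ 0.45182104 -0.01907578  0.012     ] bbox ctr [ 0.45251275 -0.01905263  0.012     ]
[303 227  15  11 109] [310.55963303 232.52293578] [0.45802977 0.08958723 0.012     ] bbox ctr [0.46164033 0.08849396 0.012     ]
[[310.3154746  230.35884814]
 [328.45697609 216.51067932]
 [310.59465652 232.1943179 ]
 [308.25571422 234.34577424]
 [312.90883527 230.06564009]
 [310.03318432 232.20596626]]
```

Run:
```python
from h import *
s=load('sc3')
print(w2px(s,[[.435,.082,.014],[.495,.082,.014],[.465,.112,.014],[.465,.052,.014]]))
print(-cv2.Rodrigues(s['rvec'])[0].T@s['tvec'].ravel())
g=s['frame'][205:255,285:335,::-1]
cv2.imwrite('pics/m4.png',cv2.resize(g,(600,600),interpolation=cv2.INTER_CUBIC))
```

```text
[[316.41527993 233.39871025]
 [304.31436149 227.36816968]
 [305.59344724 234.67977935]
 [314.93770907 226.12923326]]
[-0.35599489  1.07223352  1.20970591]
```

View pics/m4.png

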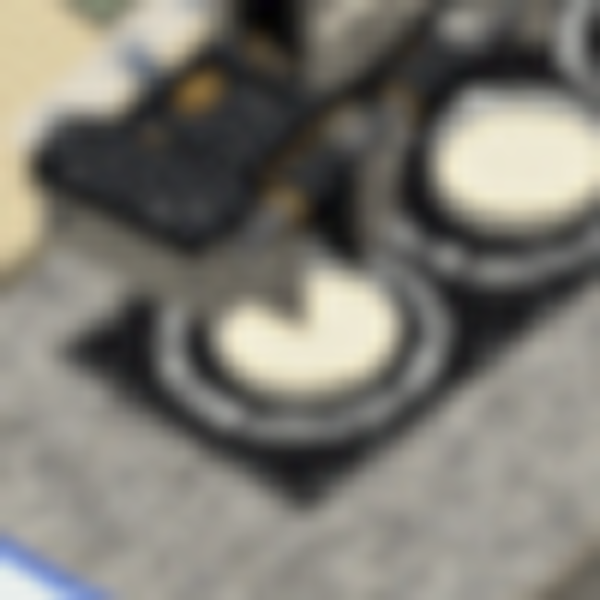

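```bash
python3 -m creep '[[0,0,0,0,0,0],[0,0,0,0,0,0],[0,0,0,0,0,0],[0,0,0,0,0,0],[0,0,0,0,0,0],[0,0,0,0,0,0],[0,0,0,0,0,0],[0,0,0,0,0,0],[0,0,0,0,0,0]]' -0.6 5; python3 plan.py .465 .082 .003 90;python3 - <<'E'
from h import *
s=snap('scene','sc5')
g=s['frame'][205:255,285:335,::-1]
g=cv2.resize(g,(600,600),interpolation=cv2.INTER_CUBIC)
for p,c in(([.4643,.0817,.0043],(0,0,255)),([.4643,.0817+.0368,.0043],(0,255,0)),([.4643,.0817-.0368,.0043],(0,255,0)),([.4643,.0817+.0368,.024],(255,0,0)),([.4643,.0817-.0368,.024],(255,0,0))):
    u=(w2px(s,p)[0]-[285,205]+.5)*12; cv2.circle(g,tuple(u.astype(int).tolist()),4,c,-1)
cv2.imwrite('pics/m5.png',g)
E
```

```text
clock: 10.63
position: [0.4643, 0.0817, 0.0042]
ee_rot: [0.002, 3.142, 0.0]
force: [0.6, -1.1, 0.0]
width: 0.791
gripper_force: 0.0
tcp [0.4643 0.0817 0.0042] tilt/turn deg [ 0.    0.   -0.08] F [ 0.6 -1.1  0. ] t 10.63 w 0.791 j7 1.31
shift total (turn later) [-0.0016  0.0008  0.0031] min rows 0.03452540796159711 | turn total [ 0.      0.     -0.0006] rows 0.010761556247985615 | shift if turned first [-0.0016  0.0008  0.0031]
```

View pics/m5.png

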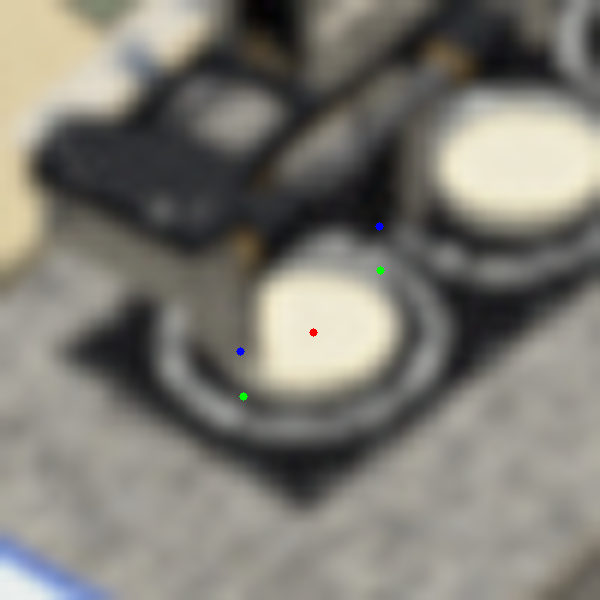

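```bash
python3 -m creep '[[0,0,0.008,0,0,0],[0,0,0,0,0,0],[0,0,0,0,0,0],[0,0,0,0,0,0]]'; python3 -m creep '[[0,0,0.008,0,0,0],[0,0,0,0,0,0],[0,0,0,0,0,0],[0,0,0,0,0,0]]'
```

```text
clock: 11.02
position: [0.4642, 0.0817, 0.0009]
ee_rot: [-0.002, -3.141, 0.0]
force: [-0.2, 0.1, 0.3]
width: 0.801
gripper_force: 0.0
clock: 11.35
position: [0.4643, 0.0817, -0.0022]
ee_rot: [-0.002, -3.141, -0.0]
force: [-1.3, 0.2, -0.5]
width: 0.802
gripper_force: 0.0
```

```bash
python3 -m creep '[[0,0,0.008,0,0,0],[0,0,0,0,0,0],[0,0,0,0,0,0]]'|grep -E 'pos|force'; python3 -m creep '[[0,0,0.008,0,0,0],[0,0,0,0,0,0],[0,0,0,0,0,0]]'|grep -E 'pos|force'; python3 -m creep '[[0,0,0.008,0,0,0],[0,0,0,0,0,0],[0,0,0,0,0,0]]'|grep -E 'pos|force'
```

```text
position: [0.4641, 0.0816, -0.0056]
force: [0.6, -0.1, 0.2]
gripper_force: 0.0
position: [0.4642, 0.0816, -0.0088]
force: [-0.3, 0.6, -0.2]
gripper_force: 0.0
position: [0.4641, 0.0817, -0.012]
force: [-0.8, -0.4, 1.1]
gripper_force: 0.0
```

```bash
python3 -m creep '[[0,0,0,0,0,0],[0,0,0,0,0,0],[0,0,0,0,0,0],[0,0,0,0,0,0]]' 1 5|grep -E 'pos|force|wid'; python3 plan.py .507 .2695 -.012 90
```

```text
position: [0.4644, 0.0817, -0.0117]
force: [-1.3, -0.6, 0.1]
width: 0.654
gripper_force: 5.0
tcp [ 0.4644  0.0817 -0.0117] tilt/turn deg [ 0.    0.01 -0.08] F [-1.3 -0.6  0.1] t 12.43 w 0.654 j7 1.31
shift total (turn later) [-0.106   0.4696  0.0008] min rows 4.629076241153667 | turn total [ 0.      0.0001 -0.0006] rows 0.010888171859451788 | shift if turned first [-0.1066  0.4695  0.0007]
```

```bash
python3 -m creep '[[-0.003,0.013,0,0,0,0],[-0.006,0.026,0,0,0,0],[-0.006,0.026,0,0,0,0],[-0.006,0.026,0,0,0,0],[-0.006,0.026,0,0,0,0],[-0.006,0.026,0,0,0,0],[-0.006,0.026,0,0,0,0],[-0.006,0.026,0,0,0,0],[-0.006,0.026,0,0,0,0],[-0.006,0.026,0,0,0,0],[-0.006,0.026,0,0,0,0],[-0.006,0.026,0,0,0,0],[-0.006,0.026,0,0,0,0],[-0.006,0.026,0,0,0,0],[-0.006,0.026,0,0,0,0],[-0.006,0.026,0,0,0,0],[-0.006,0.026,0,0,0,0],[-0.006,0.026,0,0,0,0],[0,0,0,0,0,0],[0,0,0,0,0,0]]' 1 5|grep -E 'pos|force|wid'; python3 plan.py .507 .2695 -.012 90; python3 det.py now
```

```text
position: [0.5068, 0.2653, -0.0117]
force: [0.4, 2.3, 2.8]
width: 0.653
gripper_force: 5.0
tcp [ 0.5068  0.2653 -0.0117] tilt/turn deg [0.08 0.04 0.01] F [0.4 2.3 2.8] t 14.1 w 0.653 j7 1.05
shift total (turn later) [-0.0005  0.0106  0.0007] min rows 0.10206053639494467 | turn total [0.0006 0.0004 0.0001] rows 0.012323158738336322 | shift if turned first [-0.0005  0.0106  0.0007]
now beige [230 191   7  21  66] [0.5235 0.2461]
now beige [305 210  15  16 189] [ 0.4556 -0.0256]
now pink [362 226  16  16 200] [ 0.396  -0.2249]
now pink [399 228  16  16 197] [ 0.3863 -0.3562]
```

```bash
python3 -m creep '[[0,0.01,0,0,0,0],[0,0,0,0,0,0],[0,0,0,0,0,0],[0,0,0,0,0,0],[0,0,0,0,0,0],[0,0,0,0,0,0],[0,0,-0.03,0,0,0],[0,0,-0.06,0,0,0],[0,0,-0.06,0,0,0],[0.012,-0.074,0,0,0,0],[0.012,-0.074,0,0,0,0],[0.013,-0.074,0,0,0,0],[0.013,-0.074,0,0,0,0],[0.013,-0.074,0,0,0,0],[0.013,-0.074,0,0,0,0],[0.013,-0.074,0,0,0,0],[0.013,-0.074,0,0,0,0],[0.013,-0.074,0,0,0,0],[0.013,-0.074,0,0,0,0]]' -0.6 5|grep -E 'pos|force|wid'; python3 -m creep '[[0,0,0,0,0,0],[0,0,0,0,0,0],[0,0,0,0,0,0]]' >/dev/null;python3 plan.py .4556 -.0256 -.012 90; python3 det.py now
```

```text
position: [0.4548, -0.0297, 0.0492]
force: [0.5, 0.1, -0.2]
width: 0.8
gripper_force: 0.0
tcp [ 0.4554 -0.0279  0.0489] tilt/turn deg [ 0.03  0.06 -0.1 ] F [0.9 0.4 1.1] t 15.98 w 0.801 j7 1.56
shift total (turn later) [-0.0004  0.0058  0.1522] min rows 1.4641297818437964 | turn total [ 0.0002  0.0005 -0.0009] rows 0.016800285624062106 | shift if turned first [-0.0005  0.0058  0.1522]
now beige [222 197  15  15 181] [0.5071 0.264 ]
now pink [362 226  16  16 200] [ 0.396 -0.225]
now pink [399 228  16  16 199] [ 0.386  -0.3562]
```

```bash
python3 -m creep '[[0,0.006,0.03,0,0,0],[0,0,0.04,0,0,0],[0,0,0.04,0,0,0],[0,0,0.03,0,0,0],[0,0,0.012,0,0,0],[0,0,0,0,0,0],[0,0,0,0,0,0]]' | grep -E 'pos|force|wid'; python3 -m creep '[[0,0,0,0,0,0],[0,0,0,0,0,0],[0,0,0,0,0,0],[0,0,0,0,0,0],[0,0,0,0,0,0]]' 1 5|grep -E 'pos|force|wid'; python3 plan.py .418 .2725 -.012 90
```

```text
position: [0.4551, -0.0252, -0.0124]
force: [0.5, 0.1, 0.4]
width: 0.803
gripper_force: 0.0
position: [0.4554, -0.0258, -0.0122]
force: [-0.7, 0.8, 0.6]
width: 0.656
gripper_force: 0.5
tcp [ 0.4554 -0.0258 -0.0122] tilt/turn deg [ 0.01  0.06 -0.08] F [-0.7  0.8  0.6] t 17.03 w 0.656 j7 1.57
shift total (turn later) [ 9.460e-02  7.457e-01 -4.000e-04] min rows 7.2273165590318005 | turn total [ 0.0001  0.0005 -0.0007] rows 0.014320428326407631 | shift if turned first [ 9.350e-02  7.458e-01 -4.000e-04]
```

```bash
python3 -m creep '[[0,0,0,0,0,0],[0.002,0.014,0,0,0,0],[0.0035,0.028,0,0,0,0],[0.0035,0.028,0,0,0,0],[0.0035,0.028,0,0,0,0],[0.0035,0.028,0,0,0,0],[0.0035,0.028,0,0,0,0],[0.0035,0.028,0,0,0,0],[0.0035,0.028,0,0,0,0],[0.0035,0.028,0,0,0,0],[0.0035,0.028,0,0,0,0],[0.0035,0.028,0,0,0,0],[0.0035,0.028,0,0,0,0],[0.0035,0.028,0,0,0,0],[0.0035,0.028,0,0,0,0],[0.0035,0.028,0,0,0,0],[0.0035,0.028,0,0,0,0],[0.0035,0.028,0,0,0,0]]' 1 5|grep -E 'pos|force|wid'; python3 plan.py .418 .2725 -.012 90
```

```text
position: [0.4319, 0.1592, -0.0125]
force: [-0.3, -2.7, 4.2]
width: 0.653
gripper_force: 5.0
tcp [ 0.4319  0.1592 -0.0125] tilt/turn deg [-0.03  0.   -0.11] F [-0.3 -2.7  4.2] t 18.53 w 0.653 j7 1.2
shift total (turn later) [ 0.0352  0.2831 -0.0013] min rows 2.7435339567931214 | turn total [-0.0002  0.     -0.0009] rows 0.01573723151600665 | shift if turned first [ 0.0346  0.2832 -0.0012]
```

```bash
python3 -m creep '[[0.0035,0.028,0,0,0,0],[0.0035,0.028,0,0,0,0],[0.0035,0.028,0,0,0,0],[0.0035,0.028,0,0,0,0],[0.0035,0.028,0,0,0,0],[0.0035,0.028,0,0,0,0],[0.0035,0.028,0,0,0,0],[0.0035,0.028,0,0,0,0],[0.0035,0.028,0,0,0,0],[0.002,0.028,0,0,0,0],[0,0,0,0,0,0],[0,0,0,0,0,0]]' 1 5|grep -E 'pos|force|wid'; python3 -m creep '[[0,0,0,0,0,0],[0,0,0,0,0,0],[0,0,0,0,0,0],[0,0,0,0,0,0],[0,0,-0.03,0,0,0],[0,0,-0.06,0,0,0],[0,0,-0.06,0,0,0]]' -0.6 5|grep -E 'pos|force|wid'; python3 plan.py .396 -.225 .048 90
```

```text
position: [0.4185, 0.2729, -0.0125]
force: [-0.6, 2.4, 2.5]
width: 0.656
gripper_force: 5.0
position: [0.418, 0.2699, 0.0474]
force: [0.8, 0.5, 0.8]
width: 0.8
gripper_force: 0.0
tcp [0.418  0.2699 0.0474] tilt/turn deg [-0.1  -0.12 -0.11] F [0.8 0.5 0.8] t 20.12 w 0.8 j7 0.98
shift total (turn later) [ 5.2500e-02 -1.2373e+00  8.0000e-04] min rows 11.90813425198927 | turn total [-0.0009 -0.001  -0.001 ] rows 0.02699348810427143 | shift if turned first [ 0.055  -1.2372 -0.0015]
```

```bash
python3 -m creep '[[0.003,-0.069,0,0,0,0],[0.003,-0.069,0,0,0,0],[0.003,-0.069,0,0,0,0],[0.003,-0.069,0,0,0,0],[0.003,-0.069,0,0,0,0],[0.003,-0.069,0,0,0,0],[0.003,-0.069,0,0,0,0],[0.003,-0.069,0,0,0,0],[0.003,-0.069,0,0,0,0],[0.003,-0.069,0,0,0,0],[0.003,-0.069,0,0,0,0],[0.003,-0.069,0,0,0,0],[0.003,-0.069,0,0,0,0],[0.003,-0.069,0,0,0,0],[0.003,-0.069,0,0,0,0],[0.003,-0.069,0,0,0,0],[0.003,-0.069,0,0,0,0],[0.003,-0.066,0,0,0,0],[0,0,0,0,0,0],[0,0,0,0,0,0]]' -0.6 5|grep -E 'pos|force|wid';python3 -m creep '[[0,0,0,0,0,0],[0,0,0,0,0,0]]' >/dev/null; python3 plan.py .396 -.225 -.012 90; python3 det.py now
```

```text
position: [0.3958, -0.2262, 0.0473]
force: [-0.1, 0.6, -0.6]
width: 0.801
gripper_force: 0.0
tcp [ 0.3964 -0.2235  0.0473] tilt/turn deg [ 0.04 -0.03 -0.01] F [0.3 1.  1.2] t 21.95 w 0.802 j7 2.1
shift total (turn later) [ 0.0009 -0.0039  0.1482] min rows 1.4254140585632737 | turn total [ 0.0003 -0.0002 -0.0001] rows 0.006949289348886691 | shift if turned first [ 0.0009 -0.0038  0.1482]
now beige [222 197  15  15 182] [0.507  0.2641]
now beige [220 222  15  15 179] [0.4188 0.2707]
```

```bash
python3 -m creep '[[0.001,-0.003,0.03,0,0,0],[0,0,0.04,0,0,0],[0,0,0.04,0,0,0],[0,0,0.03,0,0,0],[0,0,0.009,0,0,0],[0,0,0,0,0,0],[0,0,0,0,0,0]]' | grep -E 'pos|force|wid'; python3 -m creep '[[0,0,0,0,0,0],[0,0,0,0,0,0],[0,0,0,0,0,0],[0,0,0,0,0,0],[0,0,0,0,0,0],[0,0,0,0,0,0]]' 1 5|grep -E 'pos|force|wid'; python3 plan.py .469 .0795 -.012 90
```

```text
position: [0.3963, -0.2254, -0.0119]
force: [0.7, -0.1, 0.5]
width: 0.803
gripper_force: 0.0
position: [0.3966, -0.2259, -0.0117]
force: [0.1, 1.7, 7.3]
width: 0.655
gripper_force: 5.0
tcp [ 0.3966 -0.2259 -0.0117] tilt/turn deg [-0.01  0.06 -0.08] F [0.1 1.7 7.3] t 23.08 w 0.655 j7 2.14
shift total (turn later) [-0.18    0.7638  0.0008] min rows 7.545696685385345 | turn total [-0.0001  0.0005 -0.0006] rows 0.013713100551241645 | shift if turned first [-1.811e-01  7.636e-01  7.000e-04]
```

```bash
python3 -m creep '[[-0.003,0.013,-0.002,0,0,0],[-0.0065,0.027,0,0,0,0],[-0.0065,0.027,0,0,0,0],[-0.0065,0.027,0,0,0,0],[-0.0065,0.027,0,0,0,0],[-0.0065,0.027,0,0,0,0],[-0.0065,0.027,0,0,0,0],[-0.0065,0.027,0,0,0,0],[-0.0065,0.027,0,0,0,0],[-0.0065,0.027,0,0,0,0],[-0.0065,0.027,0,0,0,0],[-0.0065,0.027,0,0,0,0],[-0.0065,0.027,0,0,0,0],[-0.0065,0.027,0,0,0,0],[-0.0065,0.027,0,0,0,0],[-0.0065,0.027,0,0,0,0],[-0.0065,0.027,0,0,0,0],[-0.0065,0.027,0,0,0,0]]' 1 5|grep -E 'pos|force|wid'; python3 plan.py .469 .0795 -.012 90
```

```text
position: [0.4416, -0.0362, -0.0114]
force: [0.8, -0.1, -0.1]
width: 0.649
gripper_force: 5.0
tcp [ 0.4416 -0.0362 -0.0114] tilt/turn deg [ 0.01 -0.02 -0.07] F [ 0.8 -0.1 -0.1] t 24.58 w 0.649 j7 1.74
shift total (turn later) [-0.0682  0.2894  0.0014] min rows 2.859008316597839 | turn total [ 0.0001 -0.0002 -0.0006] rows 0.00989285840452817 | shift if turned first [-0.0686  0.2893  0.0014]
```

```bash
python3 -m creep '[[-0.0065,0.027,0,0,0,0],[-0.0065,0.027,0,0,0,0],[-0.0065,0.027,0,0,0,0],[-0.0065,0.027,0,0,0,0],[-0.0065,0.027,0,0,0,0],[-0.0065,0.027,0,0,0,0],[-0.0065,0.027,0,0,0,0],[-0.0065,0.027,0,0,0,0],[-0.0065,0.027,0,0,0,0],[-0.006,0.027,0,0,0,0],[-0.003,0.018,0,0,0,0],[0,0,0,0,0,0],[0,0,0,0,0,0],[0,0,0,0,0,0]]' 1 5|grep -E 'pos|force|wid'; python3 plan.py .469 .0795 -.012 90
```

```text
position: [0.4687, 0.0775, -0.0114]
force: [0.8, 0.4, 0.2]
width: 0.651
gripper_force: 5.0
tcp [ 0.4687  0.0775 -0.0114] tilt/turn deg [-0.02 -0.02 -0.11] F [0.8 0.4 0.2] t 25.75 w 0.651 j7 1.52
shift total (turn later) [-0.0008  0.005   0.0015] min rows 0.05100682168773407 | turn total [-0.0002 -0.0002 -0.0009] rows 0.015584452069415501 | shift if turned first [-0.0008  0.005   0.0015]
```

Release, lift, and move back a little to check everything by camera.

```bash
python3 -m creep '[[0,0.004,0,0,0,0],[0,0,0,0,0,0],[0,0,0,0,0,0],[0,0,0,0,0,0],[0,0,0,0,0,0],[0,0,-0.03,0,0,0],[0,0,-0.06,0,0,0],[0,0,-0.06,0,0,0],[0.015,-0.08,0,0,0,0],[0.015,-0.08,0,0,0,0],[0.015,-0.08,0,0,0,0],[0.015,-0.08,0,0,0,0],[0.015,-0.08,0,0,0,0],[0.015,-0.08,0,0,0,0],[0,0,0,0,0,0],[0,0,0,0,0,0]]' -0.6 5|grep -E 'pos|force|wid'; python3 plan.py .386 -.356 .048 90;python3 det.py now
```

```text
position: [0.4321, -0.1143, 0.0487]
force: [1.3, 0.4, -0.3]
width: 0.802
gripper_force: 0.0
tcp [ 0.4321 -0.1143  0.0487] tilt/turn deg [-0.02  0.01 -0.35] F [ 1.3  0.4 -0.3] t 27.08 w 0.802 j7 1.9
shift total (turn later) [ 0.1115 -0.605   0.0021] min rows 5.91500250077709 | turn total [-0.0002  0.     -0.0029] rows 0.048542964038945896 | shift if turned first [ 0.1152 -0.6043  0.0018]
now beige [222 197  16  15 182] [0.5069 0.2638]
now beige [220 222  15  15 181] [0.419  0.2709]
now pink [275 207  16  16 204] [0.4669 0.0769]
now pink [399 228  16  16 197] [ 0.3861 -0.356 ]
```

```bash
python3 -m creep '[[0.014,-0.075,0,0,0,-0.003],[0.014,-0.075,0,0,0,0],[0.014,-0.075,0,0,0,0],[0.014,-0.075,0,0,0,0],[0.014,-0.075,0,0,0,0],[0.014,-0.075,0,0,0,0],[0.014,-0.077,0,0,0,0],[0.014,-0.077,0,0,0,0],[0,0,0,0,0,0],[0,0,0,0,0,0],[0,0,0,0,0,0],[0,0,0,0,0,0]]' -0.6 5|grep -E 'pos|force|wid'; python3 plan.py .386 -.356 -.012 90;python3 det.py now
```

```text
position: [0.3898, -0.3518, 0.0483]
force: [0.9, 0.4, 0.4]
width: 0.802
gripper_force: 0.0
tcp [ 0.3898 -0.3518  0.0483] tilt/turn deg [ 0.08 -0.01  0.45] F [0.9 0.4 0.4] t 28.13 w 0.802 j7 2.42
shift total (turn later) [ 0.0095 -0.0105  0.1509] min rows 1.4569506087837547 | turn total [ 0.0007 -0.0001  0.0037] rows 0.06380233794443939 | shift if turned first [ 0.0094 -0.0104  0.1509]
now beige [222 197  15  15 180] [0.507  0.2641]
now beige [220 222  15  15 181] [0.419  0.2709]
now pink [276 207  15  16 197] [0.4672 0.0762]
```

```bash
python3 -m creep '[[0.008,-0.009,0.02,0,0,0.003],[0,0,0.04,0,0,0],[0,0,0.04,0,0,0],[0,0,0.03,0,0,0],[0,0,0.018,0,0,0],[0,0,0,0,0,0],[0,0,0,0,0,0],[0,0,0,0,0,0]]' | grep -E 'pos|force|wid'; python3 -m creep '[[0,0,0,0,0,0],[0,0,0,0,0,0],[0,0,0,0,0,0],[0,0,0,0,0,0],[0,0,0,0,0,0],[0,0,0,0,0,0]]' 1 5|grep -E 'pos|force|wid'; python3 plan.py .451 -.1185 -.012 90
```

```text
position: [0.386, -0.3578, -0.0101]
force: [-0.1, -0.7, 0.2]
width: 0.798
gripper_force: 0.0
position: [0.386, -0.3579, -0.0102]
force: [-0.8, 0.7, 6.3]
width: 0.646
gripper_force: 5.0
tcp [ 0.386  -0.3579 -0.0102] tilt/turn deg [-0.02  0.04 -0.08] F [-0.8  0.7  6.3] t 29.35 w 0.646 j7 2.46
shift total (turn later) [-0.1616  0.5987  0.0044] min rows 5.963094453366965 | turn total [-0.0002  0.0004 -0.0007] rows 0.0129711817246767 | shift if turned first [-0.1624  0.5985  0.0045]
```

```bash
python3 -m creep '[[-0.004,0.014,-0.002,0,0,0],[-0.0075,0.028,0,0,0,0],[-0.0075,0.028,0,0,0,0],[-0.0075,0.028,0,0,0,0],[-0.0075,0.028,0,0,0,0],[-0.0075,0.028,0,0,0,0],[-0.0075,0.028,0,0,0,0],[-0.0075,0.028,0,0,0,0],[-0.0075,0.028,0,0,0,0],[-0.0075,0.028,0,0,0,0],[-0.0075,0.028,0,0,0,0],[-0.0075,0.028,0,0,0,0],[-0.0075,0.028,0,0,0,0],[-0.0075,0.028,0,0,0,0],[-0.0075,0.028,0,0,0,0],[-0.0075,0.028,0,0,0,0]]' 1 5|grep -E 'pos|force|wid'; python3 plan.py .451 -.1185 -.012 90
```

```text
position: [0.4328, -0.183, -0.0098]
force: [0.1, 0.5, -0.4]
width: 0.648
gripper_force: 5.0
tcp [ 0.4328 -0.183  -0.0098] tilt/turn deg [-0.    0.01 -0.07] F [ 0.1  0.5 -0.4] t 30.68 w 0.648 j7 2.14
shift total (turn later) [-0.0454  0.1613  0.0056] min rows 1.6123793380760445 | turn total [-0.      0.0001 -0.0006] rows 0.010355940865419655 | shift if turned first [-0.0456  0.1613  0.0056]
```

```bash
python3 -m creep '[[-0.0075,0.027,0,0,0,0],[-0.0075,0.027,0,0,0,0],[-0.0075,0.027,0,0,0,0],[-0.0075,0.027,0,0,0,0],[-0.0075,0.027,0,0,0,0],[-0.007,0.027,0,0,0,0],[0,0.002,0,0,0,0],[0,0,0,0,0,0]]' 1 5|grep -E 'pos|force|wid'; python3 -m creep '[[0,0,0,0,0,0],[0,0,0,0,0,0],[0,0,0,0,0,0],[0,0,0,0,0,0],[0,0,-0.03,0,0,0],[0,0,-0.06,0,0,0],[0,0,-0.08,0,0,0],[0,0,-0.09,0,0,0],[0,0,-0.09,0,0,0],[0,0.08,-0.08,0,0,0],[0,0.08,-0.05,0,0,0],[0,0.08,0,0,0,0],[0,0.08,0,0,0,0],[0,0.08,0,0,0,0],[0,0.08,0,0,0,0],[0,0.08,0,0,0,0],[0,0.08,0,0,0,0],[0,0.08,0,0,0,0],[0,0.08,0,0,0,0]]' -0.6 5|grep -E 'pos|force|wid';python3 plan.py .489 .4445 .18 134;python3 det.py now
```

```text
position: [0.4505, -0.1177, -0.0098]
force: [0.3, -0.9, -1.2]
width: 0.645
gripper_force: 5.0
position: [0.4506, 0.2, 0.1798]
force: [1.3, 0.3, 0.5]
width: 0.799
gripper_force: 0.0
tcp [0.4506 0.2    0.1798] tilt/turn deg [ 0.000e+00  1.000e-02 -4.412e+01] F [1.3 0.3 0.5] t 32.93 w 0.799 j7 1.12
shift total (turn later) [-9.470e-02  6.114e-01 -4.000e-04] min rows 5.94879403743505 | turn total [ 0.000e+00  1.000e-04 -3.677e-01] rows 6.169411883338244 | shift if turned first [-0.4936  0.373  -0.0005]
now pink [275 207  16  16 199] [0.4674 0.0765]
now pink [331 211  16  16 199] [ 0.4505 -0.1185]
```

```bash
python3 -m creep '[[-0.01,0.068,0,0,0,0],[-0.01,0.068,0,0,0,0],[-0.01,0.068,0,0,0,0],[-0.01,0.068,0,0,0,0],[-0.01,0.068,0,0,0,0],[-0.01,0.068,0,0,0,0],[-0.01,0.068,0,0,0,0],[-0.01,0.068,0,0,0,0],[-0.012,0.068,0,0,0,0],[0,0,0,0,0,-0.046],[0,0,0,0,0,-0.046],[0,0,0,0,0,-0.046],[0,0,0,0,0,-0.046],[0,0,0,0,0,-0.046],[0,0,0,0,0,-0.046],[0,0,0,0,0,-0.046],[0,0,0,0,0,-0.046],[0,0,0,0,0,0],[0,0,0,0,0,0],[0,0,0,0,0,0]]' -0.6 5|grep -E 'pos|force|wid';python3 plan.py .489 .4445 .0735 134.5;python3 - <<'E'
from h import *
from det import det
d=snap('top','top9');det(d)
cv2.imwrite('pics/t9.png',cv2.resize(d['frame'][150:250,140:400,::-1],None,fx=3,fy=3,interpolation=cv2.INTER_CUBIC))
E
```

```text
position: [0.4881, 0.4432, 0.1796]
force: [-0.1, 0.2, -0.5]
width: 0.799
gripper_force: 0.0
tcp [0.4881 0.4432 0.1796] tilt/turn deg [-0.   -0.02 -0.63] F [-0.1  0.2 -0.5] t 34.65 w 0.799 j7 1.52
shift total (turn later) [-0.0039  0.0008  0.2651] min rows 2.5496389201100293 | turn total [-0.     -0.0001 -0.0052] rows 0.08760906906536954 | shift if turned first [-0.0038  0.0007  0.2651]
 beige [222 197  15  15 177] [0.5071 0.2639]
 beige [220 222  15  15 181] [0.419  0.2709]
 pink [275 207  16  16 201] [0.467  0.0766]
 pink [331 211  16  16 198] [ 0.4507 -0.1183]
```

View pics/t9.png

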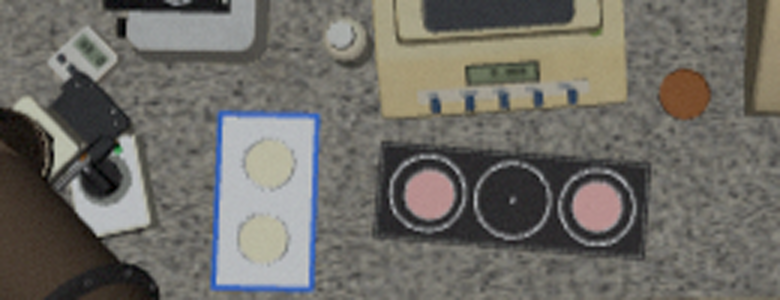

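All dishes are in place: beige in the zone at (269,163) and (263,240), pink in two rings at (430,195) and (597,206). Now the knob.

```bash
python3 -m creep '[[-0.004,0,0.04,0,0,-0.005],[0,0,0.05,0,0,0],[0,0,0.06,0,0,0],[0,0,0.06,0,0,0],[0,0,0.05,0,0,0],[0,0,0,0,0,0],[0,0,0,0,0,0],[0,0,0,0,0,0]]' -0.6| grep -E 'pos|force|wid'; python3 plan.py .489 .4445 .0735 134.5; python3 -m creep '[[0,0,0,0,0,0],[0,0,0,0,0,0],[0,0,0,0,0,0],[0,0,0,0,0,0],[0,0,0,0,0,0],[0,0,0,0,0,0],[0,0,0,0,0,0],[0,0,0,0,0,0],[0,0,0,0,0,0],[0,0,0,0,0,0],[0,0,0,0,0,0],[0,0,0,0,0,0],[0,0,0,0,0,0]]' 1 20|grep -E 'pos|force|wid'; python3 plan.py .489 .4445 .0735 134.5
```

```text
position: [0.4897, 0.4454, 0.077]
force: [-1.1, 0.5, 0.9]
width: 0.799
gripper_force: 0.0
tcp [0.4897 0.4454 0.077 ] tilt/turn deg [-0.    0.09  0.14] F [-1.1  0.5  0.9] t 35.37 w 0.799 j7 1.53
shift total (turn later) [ 0.0028 -0.0003  0.0087] min rows 0.08814792097767139 | turn total [-0.      0.0007  0.0012] rows 0.023421221215408305 | shift if turned first [ 0.0028 -0.0003  0.0087]
position: [0.4891, 0.4447, 0.0757]
force: [-0.6, 0.2, 1.1]
width: 0.005
gripper_force: 0.0
tcp [0.4891 0.4447 0.0757] tilt/turn deg [-0.   -0.    0.18] F [-0.6  0.2  1.1] t 36.45 w 0.005 j7 1.53
shift total (turn later) [ 0.0006 -0.0002  0.0055] min rows 0.053120529609032456 | turn total [-0.     -0.      0.0015] rows 0.025416674740809015 | shift if turned first [ 0.0006 -0.0002  0.0055]
```

Run:
```python
from h import *
a=load('top0')['frame'];b=load('top2')['frame']
f=lambda x:cv2.convertScaleAbs(cv2.resize(x[195:225,158:188,::-1],(400,400),interpolation=cv2.INTER_CUBIC),alpha=1.6,beta=25)
cv2.imwrite('pics/k.png',np.hstack([f(a),f(b)]))
```

```text
(no output)
```

View pics/k.png

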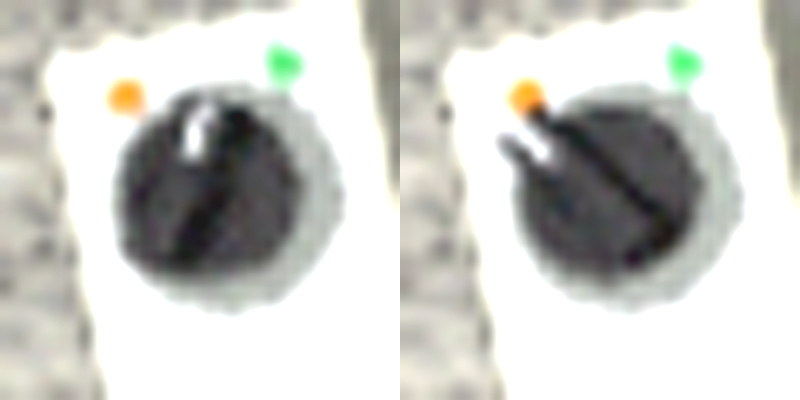

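```bash
for i in 1 2 3; do python3 -m creep '[[0,0,0.004,0,0,0],[0,0,0,0,0,0],[0,0,0,0,0,0]]'|grep -E 'pos|^force'; done
```

```text
position: [0.4892, 0.4449, 0.0744]
force: [-0.3, -0.2, 3.9]
position: [0.4892, 0.4449, 0.0726]
force: [-0.4, -0.0, 4.8]
position: [0.4892, 0.4449, 0.0711]
force: [-1.4, -0.6, 5.2]
```

The force starts at about 4 N and rises gently, which is the spring. So the knob is up, and the fingertips really sit about 23 mm above the reported TCP. I need to grip lower.

```bash
python3 -m creep '[[0,0,-0.03,0,0,0],[0,0,-0.05,0,0,0],[0,0,0,0,0,0],[0,0,0,0,0,0],[0,0,0,0,0,0],[0,0,0,0,0,0],[0,0,0,0,0,0],[0,0,0,0,0,0],[0,0,0,0,0,0],[0,0,0,0,0,0]]' 0.0 20| grep -E 'pos|force|wid'; python3 plan.py .489 .4445 .06 135.2
```

```text
position: [0.489, 0.4447, 0.1026]
force: [0.9, -0.2, 0.6]
width: 0.5
gripper_force: 0.0
tcp [0.489  0.4447 0.1026] tilt/turn deg [-0.   -0.02 -0.52] F [ 0.9 -0.2  0.6] t 38.03 w 0.5 j7 1.53
shift total (turn later) [ 0.0003 -0.0003  0.1066] min rows 1.024978767914305 | turn total [-0.     -0.0002 -0.0043] rows 0.07246636499690215 | shift if turned first [ 0.0004 -0.0003  0.1066]
```

```bash
python3 -m creep '[[0,0,0.03,0,0,-0.004],[0,0,0.04,0,0,0],[0,0,0.03,0,0,0],[0,0,0.006,0,0,0],[0,0,0,0,0,0],[0,0,0,0,0,0]]' 0.0 20| grep -E 'pos|force|wid'; python3 -m creep '[[0,0,0,0,0,0],[0,0,0,0,0,0],[0,0,0,0,0,0],[0,0,0,0,0,0],[0,0,0,0,0,0],[0,0,0,0,0,0],[0,0,0,0,0,0],[0,0,0,0,0,0]]' 1 20| grep -E 'pos|force|wid'; python3 plan.py .489 .4445 .047 135.2
```

```text
position: [0.4892, 0.4448, 0.0604]
force: [-0.3, 0.7, -0.2]
width: 0.494
gripper_force: 0.0
position: [0.4894, 0.4446, 0.0608]
force: [1.3, -1.5, 2.6]
width: 0.149
gripper_force: 20.0
tcp [0.4894 0.4446 0.0608] tilt/turn deg [-0.02  0.02 -0.05] F [ 1.3 -1.5  2.6] t 39.2 w 0.149 j7 1.53
shift total (turn later) [0.001  0.0005 0.0344] min rows 0.33132408792844514 | turn total [-0.0001  0.0002 -0.0004] rows 0.008352947805724664 | shift if turned first [0.001  0.0005 0.0344]
```

Gripped at 14 mm. Press 14 mm.

```bash
python3 -m creep '[[0,0,0.01,0,0,0],[0,0,0.01,0,0,0],[0,0,0.01,0,0,0],[0,0,0.007,0,0,0],[0,0,0,0,0,0],[0,0,0,0,0,0],[0,0,0,0,0,0]]' 1 40 | grep -E 'pos|force|wid'; python3 plan.py .489 .4445 .047 66.4
```

```text
position: [0.4898, 0.445, 0.0484]
force: [-4.8, -7.3, 24.2]
width: 0.15
gripper_force: 40.0
tcp [0.4898 0.445  0.0484] tilt/turn deg [6.000e-02 1.100e-01 6.874e+01] F [-4.8 -7.3 24.2] t 39.78 w 0.15 j7 1.53
shift total (turn later) [0.0023 0.0006 0.0036] min rows 0.0415946544951277 | turn total [5.000e-04 9.000e-04 5.729e-01] rows 9.61163329661524 | shift if turned first [ 0.0014 -0.002   0.0036]
```

```bash
python3 -m creep '[[0,0,0,0,0,0.045],[0,0,0,0,0,0.045],[0,0,0,0,0,0.045],[0,0,0,0,0,0.045],[0,0,0,0,0,0.045],[0,0,0,0,0,0.045],[0,0,0,0,0,0.045]]' 1 40 | grep -E 'pos|force|wid'; python3 -m creep '[[0,0,0,0,0,0.045],[0,0,0,0,0,0.045],[0,0,0,0,0,0.045],[0,0,0,0,0,0.045],[0,0,0,0,0,0.045],[0,0,0,0,0,0.045],[0,0,0,0,0,0],[0,0,0,0,0,0],[0,0,0,0,0,0]]' 1 40 | grep -E 'pos|force|wid'; python3 plan.py .489 .4445 .047 66.4
```

```text
position: [0.4896, 0.4454, 0.0485]
force: [-5.2, -4.8, 23.0]
width: 0.149
gripper_force: 40.0
position: [0.4897, 0.4458, 0.0484]
force: [-4.5, -3.8, 24.2]
width: 0.148
gripper_force: 40.2
tcp [0.4897 0.4458 0.0484] tilt/turn deg [ 0.16  0.02 -1.39] F [-4.5 -3.8 24.2] t 41.12 w 0.148 j7 0.54
shift total (turn later) [ 0.0001 -0.0036  0.0036] min rows 0.049150193912841283 | turn total [ 0.0014  0.0002 -0.0115] rows 0.19515473785396617 | shift if turned first [ 0.0002 -0.0036  0.0036]
```

```bash
python3 -m creep '[[0,0,0,0,0,0.01],[0,0,0,0,0,0],[0,0,0,0,0,0]]' 1 40 | grep -E 'pos|force|wid'; python3 -c "
from cell import arm
print(arm.observe()['ft_torque'])"; python3 -m creep '[[0,0,0,0,0,0],[0,0,-0.005,0,0,0],[0,0,-0.005,0,0,0],[0,0,0,0,0,0],[0,0,0,0,0,0],[0,0,0,0,0,0],[0,0,0,0,0,0],[0,0,-0.04,0,0,0],[0,0,-0.08,0,0,0],[0,0,-0.08,0,0,0],[0,0,-0.08,0,0,0],[0.06,0.05,0,0,0,0],[0.08,0.08,0,0,0,0],[0.08,0.08,0,0,0,0],[0.08,0.08,0,0,0,0],[0.08,0.08,0,0,0,0],[0.08,0.08,0,0,0,0],[0,0,0,0,0,0],[0,0,0,0,0,0],[0,0,0,0,0,0]]' -0.4| grep -E 'pos|force|wid';python3 - <<'E'
from h import *
from det import det
d=snap('top','top10');det(d)
a=load('top0')['frame'];b=d['frame']
f=lambda x:cv2.convertScaleAbs(cv2.resize(x[195:225,158:188,::-1],(400,400),interpolation=cv2.INTER_CUBIC),alpha=1.6,beta=25)
cv2.imwrite('pics/k2.png',np.vstack([np.hstack([f(a),f(b)]),cv2.resize(b[160:250,200:560,::-1],(800,200))]))
E
```

```text
position: [0.4897, 0.4459, 0.0484]
force: [-4.2, -3.8, 23.5]
width: 0.149
gripper_force: 40.5
[-1.04976829  1.17933829  0.60576358]
position: [0.4096, 0.67, 0.1609]
force: [0.7, -0.7, -0.0]
width: 0.698
gripper_force: 0.0
 beige [222 197  15  15 182] [0.5068 0.2639]
 beige [220 222  15  15 182] [0.4191 0.271 ]
 pink [331 211  16  16 200] [ 0.4503 -0.1179]
 pink [268 213  16  16 198] [0.4461 0.1012]
```

View pics/k2.png

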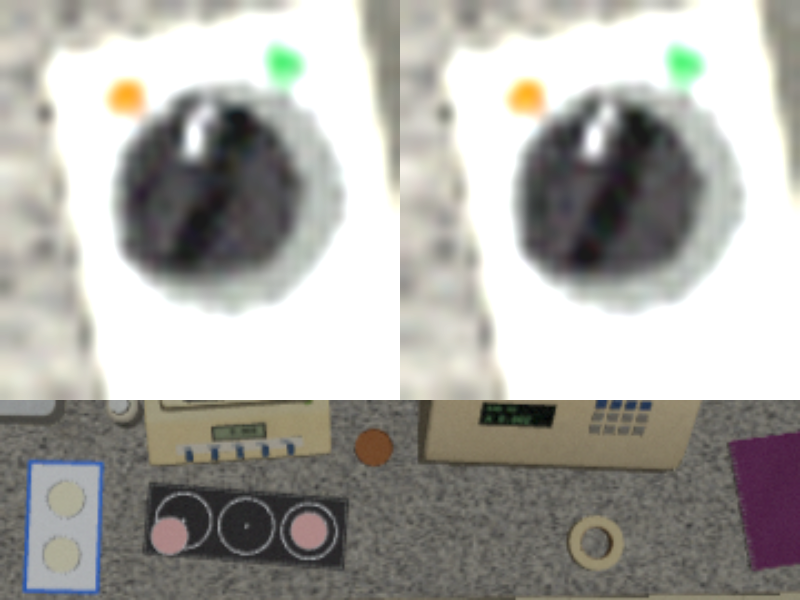

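The knob matches its starting picture: at scan and popped up. The left pink dish was knocked to (.446, .101), so I slide it back.

```bash
python3 plan.py .4461 .1012 .16 90
```

```text
tcp [0.4106 0.6693 0.1615] tilt/turn deg [ -0.06   0.06 -26.32] F [ 1.4  0.1 -0.5] t 43.08 w 0.7 j7 0.19
shift total (turn later) [-0.7093 -1.2335  0.0055] min rows 13.682147661592428 | turn total [-0.0005  0.0005 -0.2194] rows 3.6807512820798185 | shift if turned first [-0.0887 -1.4202  0.0037]
```

```bash
python3 -m creep '[[0,0,0,0,0,-0.044],[0,0,0,0,0,-0.044],[0,0,0,0,0,-0.044],[0,0,0,0,0,-0.044],[0,0,0,0,0,-0.044],[0,0,0,0,0,0]]' -0.6 5 >/dev/null; python3 -m creep '[[-0.005,-0.08,0,0,0,0],[-0.005,-0.08,0,0,0,0],[-0.005,-0.08,0,0,0,0],[-0.005,-0.08,0,0,0,0],[-0.005,-0.08,0,0,0,0],[-0.005,-0.08,0,0,0,0],[-0.005,-0.08,0,0,0,0],[-0.005,-0.08,0,0,0,0],[-0.005,-0.08,0,0,0,0],[-0.005,-0.08,0,0,0,0],[-0.005,-0.08,0,0,0,0],[-0.005,-0.08,0,0,0,0],[-0.005,-0.08,0,0,0,0],[-0.005,-0.08,0,0,0,0],[-0.005,-0.08,0,0,0,0],[-0.005,-0.08,0,0,0,0],[-0.005,-0.08,0,0,0,0],[-0.005,-0.06,0,0,0,0],[0,0,0,0,0,0],[0,0,0,0,0,0]]' -0.6 5 |grep -E 'pos|force|wid';python3 plan.py .4461 .1012 -.016 90
```

```text
position: [0.447, 0.1005, 0.1622]
force: [0.0, 1.0, 0.5]
width: 0.798
gripper_force: 0.0
tcp [0.447  0.1005 0.1622] tilt/turn deg [ 0.04  0.04 -0.29] F [0.  1.  0.5] t 45.25 w 0.798 j7 1.34
shift total (turn later) [0.0026 0.0014 0.4454] min rows 4.282850581807195 | turn total [ 0.0004  0.0003 -0.0024] rows 0.041712166584675935 | shift if turned first [0.0023 0.0018 0.4454]
```

```bash
python3 -m creep '[[0.0025,0.002,0.07,0,0,-0.002],[0,0,0.08,0,0,0],[0,0,0.08,0,0,0],[0,0,0.08,0,0,0],[0,0,0.06,0,0,0],[0,0,0.04,0,0,0],[0,0,0.025,0,0,0],[0,0,0.006,0,0,0],[0,0,0,0,0,0],[0,0,0,0,0,0],[0,0,0,0,0,0]]' |grep -E 'pos|force|wid'; python3 -m creep '[[0,0,0,0,0,0],[0,0,0,0,0,0],[0,0,0,0,0,0],[0,0,0,0,0,0],[0,0,0,0,0,0],[0,0,0,0,0,0]]' 1 5 |grep -E 'pos|force|wid'; python3 plan.py .4695 .0795 -.015 90
```

```text
position: [0.4469, 0.1039, -0.0137]
force: [0.7, 0.4, -0.3]
width: 0.801
gripper_force: 0.0
position: [0.4464, 0.1037, -0.0142]
force: [-1.4, 1.0, 6.4]
width: 0.653
gripper_force: 5.0
tcp [ 0.4464  0.1037 -0.0142] tilt/turn deg [0.03 0.05 0.4 ] F [-1.4  1.   6.4] t 46.67 w 0.653 j7 1.51
shift total (turn later) [-0.0573 -0.0609  0.0019] min rows 0.803813018752068 | turn total [0.0002 0.0004 0.0033] rows 0.05642003389048946 | shift if turned first [-0.0577 -0.0605  0.0019]
```

```bash
python3 -m creep '[[-0.007,-0.008,-0.001,0,0,0],[-0.013,-0.013,0,0,0,0],[-0.013,-0.013,0,0,0,0],[-0.013,-0.013,0,0,0,0],[-0.011,-0.013,0,0,0,0],[0,0,0,0,0,0],[0,0,0,0,0,0],[0,0,0,0,0,0]]' 1 5 |grep -E 'pos|force|wid'; python3 -m creep '[[0,0,0,0,0,0],[0,0,0,0,0,0],[0,0,0,0,0,0],[0,0,0,0,0,0],[0,0,0,0,0,0],[0,0,-0.03,0,0,0],[0,0,-0.06,0,0,0],[0,0,-0.09,0,0,0],[0,0,-0.09,0,0,0],[0,0,-0.09,0,0,0],[0,0.06,-0.08,0,0,0],[0,0.08,0,0,0,0],[0,0.08,0,0,0,0],[0,0.08,0,0,0,0],[0,0.08,0,0,0,0],[0,0,0,0,0,0]]' -0.6 5 |grep -E 'pos|force|wid';python3 det.py now
```

```text
position: [0.4696, 0.0791, -0.0142]
force: [1.0, -1.4, 4.2]
width: 0.652
gripper_force: 5.0
position: [0.4666, 0.2392, 0.1615]
force: [-1.0, -0.1, -0.3]
width: 0.8
gripper_force: 0.0
now beige [231 200   7  21  64] [0.4863 0.2456]
now pink [275 206  16  17 200] [0.4684 0.078 ]
now pink [331 211  16  16 198] [ 0.4506 -0.1185]
```

```bash
python3 -m creep '[[0,0.08,-0.02,0,0,0],[0,0.08,-0.02,0,0,0],[0,0.08,-0.02,0,0,0],[0,0.08,-0.02,0,0,0],[0,0.08,0,0,0,0],[0,0.08,0,0,0,0],[0,0.08,0,0,0,0],[0.02,0.08,0,0,0,0],[0.04,0.08,0,0,0,0],[0.04,0.08,0,0,0,0],[0.04,0.08,0,0,0,0],[0,0,0,0,0,0],[0,0,0,0,0,0],[0,0,0,0,0,0],[0,0,0,0,0,0]]'|grep -E 'pos|force'
python3 - <<'E'
from h import *
from det import det
d=snap('top','top11');det(d)
b=d['frame'][150:255,140:480,::-1];cv2.imwrite('pics/f.png',cv2.resize(b,(782,242)))
E
```

```text
position: [0.4112, 0.5812, 0.1937]
force: [0.5, -0.6, 0.6]
gripper_force: 0.0
 beige [222 197  15  15 181] [0.5071 0.2642]
 beige [220 222  15  15 182] [0.4191 0.271 ]
 pink [275 207  16  16 198] [0.4686 0.0779]
 pink [331 211  16  16 199] [ 0.4507 -0.1184]
```

View pics/f.png

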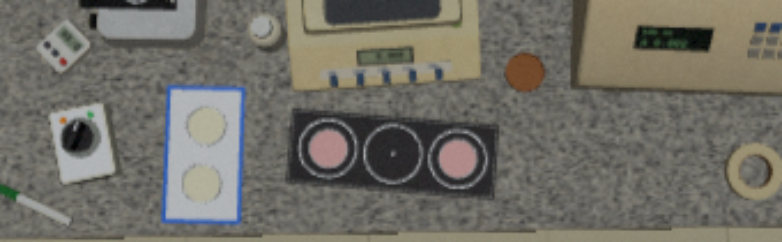

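Everything is in place: pink dishes in their rings at (328,149) and (457,158), beige in the zone, knob at scan, bystanders unmoved. Handing in.

```bash
python3 -c "
from cell import arm
print(arm.sign_off())"
```

```text
the job is handed in; nothing more can be done
None
```

Job handed in at about 50 s of robot time, with no verdict returned. In the last picture both beige dishes lie in the finished zone, both pink dishes sit within about 2 mm of their ring centres, the knob is at scan and up, and the bottle, timer and tape are unmoved. One pink dish was knocked off its ring during the run, before I saw it after the knob had been set to scan, and I slid it back.

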